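# Press the glued leaf frames

### The arm

A 6-joint arm with a two-finger parallel gripper is mounted at the origin on the work surface. World frame = base frame: x ahead of the robot, y to its left, z up, the work surface at z = 0. Lengths are in m, angles in rad, forces in N, time in s.
With the tool pointing down it reaches from about 0.275 to 1 m from the base axis. Payload 8.4 kg.
Tool frame: the origin (TCP) lies on the centre line of the jaws, within the pads' length; the fingertips stand 17 mm ahead of it and the grasp point (between the pads) lies 2 mm behind it (bot.tcp_to_tips is the z of the fingertips in the tool frame, in m); z points along the fingers, y is the line along which they close (so a half turn about z gives the same grasp; the last joint's range is limited). The gripper opens to 85 mm and grips with 20 to 120 N. Pads are 22 mm wide; open, the fingers measure 114 mm over their backs; the gripper's body (76 mm by 85 mm) begins 54 mm behind the grasp point. The pads swing forward as they close: fully open they stand 13 mm farther back than shut.
Start: joints at [-1.152, 0.353, 1.633, -0, 1.155, -0.002], TCP at [0.255, -0.57, 0.248] pointing down, gripper open.
Joint ranges: [-2.63, 2.63], [-0.92, 2.1], [0.06, 2.66], [-1.3, 4.44], [0, 2.69], [-3.02, 3.02]. Speed limits (rad/s): [2.22, 2.22, 2.79, 3.14, 3.14, 3.14].

### API

Orientations are given as a unit quaternion [x, y, z, w].
In Python, from workcell import bot, hand, kinematics, get_obs, vision, hand_in gives the robot as it stands. The module is installed in compiled form; this text tells all that it offers. Calls block until the motion is done:
- bot.reach(position, orientation): joint-space move of the TCP to a pose.
- bot.servo_line(position, ori=None, velocity=0.15): straight line of the TCP; ori=None keeps the orientation; velocity is the mean speed in m/s.
- bot.goto_joints(angles): joint-space move.
- hand.move_gripper(opening, strength=None): finger opening in m; strength is the grip in N (None keeps the last); returns when the fingers have stopped.
- bot.dwell(seconds).
- kinematics.solve_ik(position, orientation): joint angles nearest the present ones, or None.
- get_obs(): the state.
- vision.read_camera(name): name is "scene" or "top" or "wrist"; returns a dict with "frame" (420x560x3 uint8, red, green, blue), "intrinsics" (3x3 intrinsics, pixels), "dist" ([k1, k2, p1, p2, k3] as OpenCV has them; the pictures are not rectified), "view" (4x4, takes a point from world to camera coordinates). Camera axes: x right, y down, z forward; pixel columns grow to the right and rows downward; lengths in m; the calibration is good to about 2 mm. A picture is of the moment at which its call begins. There is no depth.
A pose or a line that the arm cannot do raises bot.IKError and nothing moves.
- hand_in(): hands the job in; it is judged then, once.
The state is a dict: "time_s": time; "joint_pos": joint angles; "joint_vel": joint speeds; "joint_efforts": joint torques, N m; "position": TCP position; "orientation": TCP orientation; "wrist_force": force on the tool from outside, world axes, zero at the start; "ft_torque": the same for the moment, N m; "gripper_width": finger opening in m; "grip_force": force on a finger pad.
Only numpy, scipy, OpenCV 4.12 (cv2) and the standard library are available. Lean on these libraries where they do the work, as an engineer would, in place of code of your own. Each camera call takes 0.05 s, during which the arm holds its last target. There are 200 camera calls.

### The job

Pile all the small leaf frames from the table flat between the guide posts of the press, lay the plain plywood block on top of them, and push the locking rod through both eyes above the pile, up to its handle. Then pump the lever three full strokes, each right down to its stop and all the way back up, and leave it all locked in the press, with the other things on the table undisturbed.

Things in the scene. Friction and masses are not known exactly. Their poses are not given: they have to be found in the camera images.
- press: fixed grey bench press; origin on the table under the middle of its bed, its x pointing away from the robot (yaw up to 0.25 rad), its y to the left. Base plate x -80 to 80, y -200 to 85 mm, 14 mm thick. The lever and its pivot block (to z = 59 mm) are at its right end
- bed (a point): middle of the bed, z = 20 mm, axes as the press; bed plate 100 (x) x 130 (y) mm. Four upright guide posts 10 mm thick, tops at z = 100 mm, stand at x = +-43, y = +-42 mm from it. The pile goes between them, lengthwise along the press's y: 8 mm spare each side in x, 12 mm at each end; fingers fit in the 74 mm gaps between the posts at the front and back
- eye_left (a point): centre of the left eye: a square hole, 16 x 16 mm clear, running along the press's y through an upright steel lug at x = 0, y = 72, z = 122 mm in the press frame. The lug is 10 mm thick along y, 32 mm wide in x, its top at z = 139 mm. Five frames and the block fit under the rod when it runs through both eyes
- eye_right (a point): centre of the like eye in the right lug, at x = 0, y = -72, z = 122 mm in the press frame
- pump_lever (a joint): angle (rad) of the sprung pump lever: 0 = at rest, raised; grows as it is pushed down; stop at 0.65, where it is level. It springs back up by itself; about 4 N down on the grip start it and 12 N hold it at the stop
- lever_pivot (a point): the lever's pivot, x = 80, y = -175, z = 75 mm in the press frame, its axis along the press's y; from there the lever points to the press's -x (towards the robot) and rises at 0.65 rad minus its joint angle
- lever_grip (a point): middle of the upper face of the lever's rubber grip, 165 mm from the pivot and 9 mm above the lever's centre line; grip 70 mm long, 30 mm wide, 18 mm thick
- frame1: small narrow oak picture frame with a pressed leaf, a solid flat block 110 (x) x 60 (y) x 14 (z) mm, about 110 g; origin at the centre of its underside, x along its length, z up; the frames are all alike; 3 to 5 are present, lying face up on the table at the start
- frame2: small narrow oak picture frame with a pressed leaf, a solid flat block 110 (x) x 60 (y) x 14 (z) mm, about 110 g; origin at the centre of its underside, x along its length, z up; the frames are all alike; 3 to 5 are present, lying face up on the table at the start
- frame3: small narrow oak picture frame with a pressed leaf, a solid flat block 110 (x) x 60 (y) x 14 (z) mm, about 110 g; origin at the centre of its underside, x along its length, z up; the frames are all alike; 3 to 5 are present, lying face up on the table at the start
- frame4: small narrow oak picture frame with a pressed leaf, a solid flat block 110 (x) x 60 (y) x 14 (z) mm, about 110 g; origin at the centre of its underside, x along its length, z up; the frames are all alike; 3 to 5 are present, lying face up on the table at the start
- frame5: small narrow oak picture frame with a pressed leaf, a solid flat block 110 (x) x 60 (y) x 14 (z) mm, about 110 g; origin at the centre of its underside, x along its length, z up; the frames are all alike; 3 to 5 are present, lying face up on the table at the start
- block: plain plywood pressing block without a leaf, 110 (x) x 60 (y) x 20 (z) mm, about 120 g; origin at the centre of its underside, x along its length, z up; lies among the frames at the start
- rod: loose steel locking rod lying level on the table behind the press: a square handle 70 mm long, 20 x 20 mm (x from -35 to 35 mm), with a round shaft 10 mm thick and 175 mm long going on along +x from the shoulder at x = 35 to the tapered tip at x = 210 mm; about 200 g, balanced within the handle. Origin at the centre of the handle's underside, axis 10 mm above it
- rod_tip (a point): tip of the rod's shaft
- rod_shoulder (a point): where the shaft leaves the handle, on the axis
- rod_mid (a point): middle of the shaft, on its axis
- cup: white cup, 84 mm wide, 62 mm high, not to be disturbed; origin under its centre
- carafe: glass carafe, 86 mm wide, 200 mm high, not to be disturbed
- tumbler: glass tumbler, 68 mm wide, 85 mm high, not to be disturbed
- dish: white dish, 120 mm wide, 18 mm high, not to be disturbed
- book: blue book, 150 x 110 x 28 mm, not to be disturbed
- glue: white glue bottle, 48 mm wide, 110 mm high, not to be disturbed
- tape: roll of tape, 90 mm wide, 24 mm high, not to be disturbed
Not all that is in view belongs to the job. Of the things that look like the rod, take the one that is farthest from the robot's base at the start.

How it is judged:
On the way, in this order (a step that is already met when the one before it is completed fails the run):
1. every frame lies flat in the pile between the guide posts (x of frame1 in the frame of press between -0.015 and 0.015 m and y of frame1 in the frame of press between -0.015 and 0.015 m and z of frame1 in the frame of press between 0.012 and 0.085 m and angle between each of frame1, frame2, frame3, frame4, frame5's own z axis and vertical below 0.1 rad and linear speed of each of frame1, frame2, frame3, frame4, frame5 below 0.05 m/s and x of frame2 in the frame of press between -0.015 and 0.015 m and y of frame2 in the frame of press between -0.015 and 0.015 m and z of frame2 in the frame of press between 0.012 and 0.085 m and x of frame3 in the frame of press between -0.015 and 0.015 m and y of frame3 in the frame of press between -0.015 and 0.015 m and z of frame3 in the frame of press between 0.012 and 0.085 m and x of frame4 in the frame of press between -0.015 and 0.015 m and y of frame4 in the frame of press between -0.015 and 0.015 m and z of frame4 in the frame of press between 0.012 and 0.085 m and x of frame5 in the frame of press between -0.015 and 0.015 m and y of frame5 in the frame of press between -0.015 and 0.015 m and z of frame5 in the frame of press between 0.012 and 0.085 m), for 0.2 s.
2. the pressing block lies flat on top of the pile (all of step 1 and x of block in the frame of press between -0.015 and 0.015 m and y of block in the frame of press between -0.015 and 0.015 m and z of block in the frame of press between 0.03 and 0.1 m and angle between block's own z axis and vertical below 0.1 rad and linear speed of block below 0.05 m/s and z of block in the frame of frame1 above 0.008 m and z of block in the frame of frame2 above 0.008 m and z of block in the frame of frame3 above 0.008 m and z of block in the frame of frame4 above 0.008 m and z of block in the frame of frame5 above 0.008 m), for 0.2 s.
3. the locking rod is through both eyes, up to its handle (x of rod_mid in the frame of press between -0.012 and 0.012 m and z of rod_mid in the frame of press between 0.11 and 0.134 m and angle between the x axis of rod and the y axis of press, either way round below 0.06 rad and ((y of rod_tip in the frame of press below -0.08 m and y of rod_shoulder in the frame of press above 0.06 m) or (y of rod_tip in the frame of press above 0.08 m and y of rod_shoulder in the frame of press below -0.06 m))), for 0.2 s.
4. first stroke: the lever is pushed fully down (past 0.54 rad) (value of joint pump_lever above 0.54 rad), for 0.02 s.
5. first stroke: the lever is fully back up (under 0.08 rad) (value of joint pump_lever below 0.08 rad), for 0.02 s.
6. second stroke: the lever is pushed fully down (past 0.54 rad) (value of joint pump_lever above 0.54 rad), for 0.02 s.
7. second stroke: the lever is fully back up (under 0.08 rad) (value of joint pump_lever below 0.08 rad), for 0.02 s.
8. third stroke: the lever is pushed fully down (past 0.54 rad) (value of joint pump_lever above 0.54 rad), for 0.02 s.
9. third stroke: the lever is fully back up (under 0.08 rad) (value of joint pump_lever below 0.08 rad), for 0.02 s.
At the end, for the whole second after the job is handed in: All frames present lie flat (0.1 rad) and still between the posts, within 15 mm of the bed centre along each axis, the block likewise on top; the rod runs through both eyes, its tip at least 80 mm past the middle and its shoulder 60 mm or more on the other side; lever up (under 0.08 rad) (all of step 2 and all of step 3 and value of joint pump_lever below 0.08 rad); the robot touches nothing.
It fails at once if a bystander is knocked over or shoved more than 60 mm (distance of any of cup, carafe, tumbler, dish, book, glue, tape from where it was at the start of the episode above 0.06 m or angle between any of cup, carafe, tumbler, dish, book, glue, tape's own z axis and vertical above 0.6 rad).
Of frame1, frame2, frame3, frame4, frame5 only 3 to 5 are there at a start; the rules pass over those that are not, and their reading is None.
At some moment in a run one of frame1, frame2, frame3, frame4, frame5, block, rod may be knocked a few centimetres aside while the robot is not near it.
Once in a run the grip may slacken for a moment while it holds something.
It also fails if it takes over 210 s, if anything falls off the work surface, if the arm or the gripper's body presses on something with over 40 N, if the wrist force passes 120 N, or if a joint passes its speed limit or range.

## Working session

There is one attempt and no reset: what is moved stays moved. The work goes in short steps, each a Python script; the robot and the scene stay as the last script left them, time stands still between calls to the robot, and variables do not carry over. Pictures are saved under pics/ and viewed, at most 14 in all, crops included, and the job is handed in when it is done.

```bash
mkdir -p pics; ls
cat > h.py <<'E'
import numpy as np, cv2
from workcell import bot, hand, kinematics, get_obs, vision, hand_in
def snap(name,out=None):
    c=vision.read_camera(name)
    np.savez('pics/%s.npz'%(out or name),**{k:np.asarray(v) for k,v in c.items()})
    if out: cv2.imwrite('pics/%s.png'%out,c['frame'][:,:,::-1])
    return c
def load(n): return dict(np.load('pics/%s.npz'%n))
def px2w(c,uv,z):
    uv=np.asarray(uv,float).reshape(-1,1,2)
    n=cv2.undistortPoints(uv,c['intrinsics'],c['dist']).reshape(-1,2)
    V=c['view'];R=V[:3,:3];o=-R.T@V[:3,3]
    d=np.c_[n,np.ones(len(n))]@R
    s=(np.broadcast_to(z,len(n))-o[2])/d[:,2]
    return o+d*s[:,None]
def w2px(c,P):
    V=c['view'];r,_=cv2.Rodrigues(V[:3,:3])
    return cv2.projectPoints(np.asarray(P,float).reshape(-1,1,3),r,V[:3,3],c['intrinsics'],c['dist'])[0].reshape(-1,2)
E
python3 - <<'E'
from h import *
for n in ['top','scene']:
    c=snap(n,n+'0'); V=c['view']; print(n,(-V[:3,:3].T@V[:3,3]).round(3), c['intrinsics'].round(1).tolist(), c['dist'])
o=get_obs();print(o['orientation'],o['position'],o['wrist_force'])
E
```

```text
pics
top [ 0.463 -0.052  1.084] [[387.2, 0.0, 276.1], [0.0, 387.2, 213.1], [0.0, 0.0, 1.0]] [-0.08118855  0.          0.          0.          0.        ]
scene [1.58  0.693 0.997] [[524.0, 0.0, 281.8], [0.0, 524.0, 209.6], [0.0, 0.0, 1.0]] [-0.17039052  0.          0.          0.          0.        ]
[ 9.77947340e-01  2.08850606e-01 -1.46982525e-04 -6.34581877e-04] [ 0.25512426 -0.57009425  0.24761919] [ 0.85923123  0.20284196 -0.27489351]
```

View pics/top0.png

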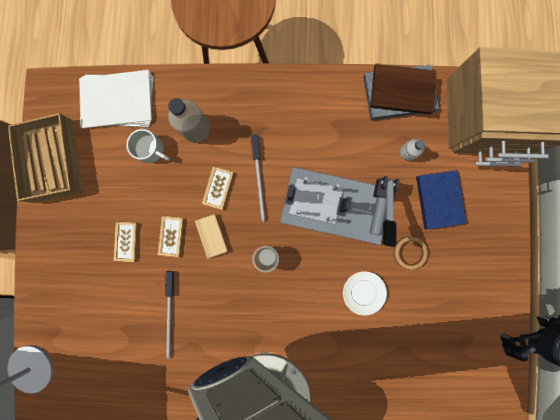

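View pics/scene0.png

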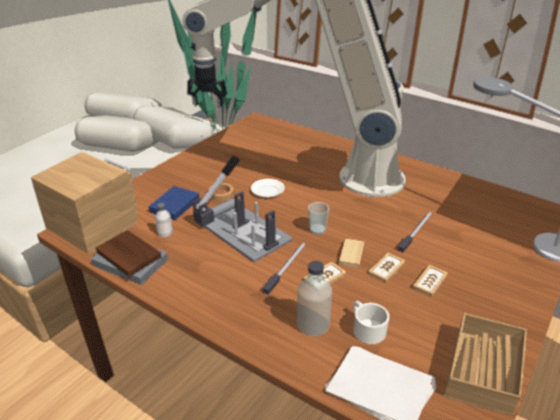

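The top view (up is +x, left is +y) shows three frames at (218,187), (170,236) and (125,242), and the plain block at (211,236). The press is at (338,205), with its lever at the right end around (385,215). The far rod has its handle at (257,147) and tip at (263,220). The decoy rod at (169,313) is nearer the base.

```bash
cat > seg.py <<'E'
from h import *
def rects(c,mask,z,rng,amin=150):
    mask=cv2.morphologyEx(mask.astype(np.uint8),cv2.MORPH_CLOSE,np.ones((5,5)))
    out=[]
    for k in cv2.findContours(mask,cv2.RETR_EXTERNAL,cv2.CHAIN_APPROX_NONE)[0]:
        if cv2.contourArea(k)<amin: continue
        P=px2w(c,k.reshape(-1,2),z)[:,:2]
        (cx,cy),(w,h),a=cv2.minAreaRect((P*1000).astype(np.float32))
        if w<h: w,h,a=h,w,a+90
        if rng[0]<w<rng[1]: out.append((round(cx/1000,4),round(cy/1000,4),round(w),round(h),round(np.radians((a+90)%180-90),3),k.reshape(-1,2).mean(0).round().tolist()))
    return out
def light(c):
    hsv=cv2.cvtColor(c['frame'],cv2.COLOR_RGB2HSV); 
    return (hsv[...,2]>150)&(hsv[...,1]<140)
E
python3 - <<'E'
from seg import *
c=load('top0');f=c['frame'];hsv=cv2.cvtColor(f,cv2.COLOR_RGB2HSV)
for r in rects(c,light(c),.014,(90,135)): print('L',r)
gm=(hsv[...,1]<60)&(hsv[...,2]>40)&(hsv[...,2]<230)
for r in rects(c,gm,.014,(150,400)): print('G',r)
m=gm.copy();m[:130]=0;m[240:]=0;m[:,:235]=0;m[:,275:]=0
for r in rects(c,m,.008,(100,300),50): print('R',r)
print(px2w(c,[[257,137],[254,160],[262,160],[263,220]],[.01,.02,.02,.01]).round(3).tolist())
cv2.imwrite('pics/crop1.png',cv2.resize(f[120:260,190:410][:,:,::-1],None,fx=3.6,fy=3.6,interpolation=cv2.INTER_CUBIC))
E
```

```text
L (0.1127, -0.0073, 102, 45, np.float64(1.347), [269.0, 359.0])
L (0.2992, -0.2689, 121, 121, np.float64(-1.56), [364.0, 293.0])
L (0.3265, 0.7614, 122, 46, np.float64(0.029), [7.0, 274.0])
L (0.4298, 0.4039, 111, 61, np.float64(-0.009), [124.0, 242.0])
L (0.4472, 0.2732, 112, 61, np.float64(-0.084), [170.0, 236.0])
L (0.4498, 0.1583, 113, 61, np.float64(0.346), [210.0, 236.0])
L (0.585, 0.1419, 112, 61, np.float64(-0.268), [217.0, 187.0])
G (0.0322, -0.806, 192, 73, np.float64(0.003), [548.0, 390.0])
G (0.0379, 0.0178, 393, 189, np.float64(-1.541), [255.0, 393.0])
G (0.0747, 0.6991, 364, 170, np.float64(-0.008), [15.0, 361.0])
G (0.2274, 0.2744, 240, 18, np.float64(-0.02), [168.0, 314.0])
G (0.5522, -0.2015, 303, 190, np.float64(1.366), [342.0, 204.0])
G (0.6143, 0.0261, 244, 18, np.float64(0.129), [258.0, 177.0])
G (0.7716, 0.4292, 276, 239, np.float64(0.235), [128.0, 120.0])
R (0.6152, 0.0265, 245, 18, np.float64(0.129), [258.0, 177.0])
[[0.73, 0.033, 0.01], [0.662, 0.039, 0.02], [0.662, 0.017, 0.02], [0.496, 0.012, 0.01]]
```

View pics/crop1.png

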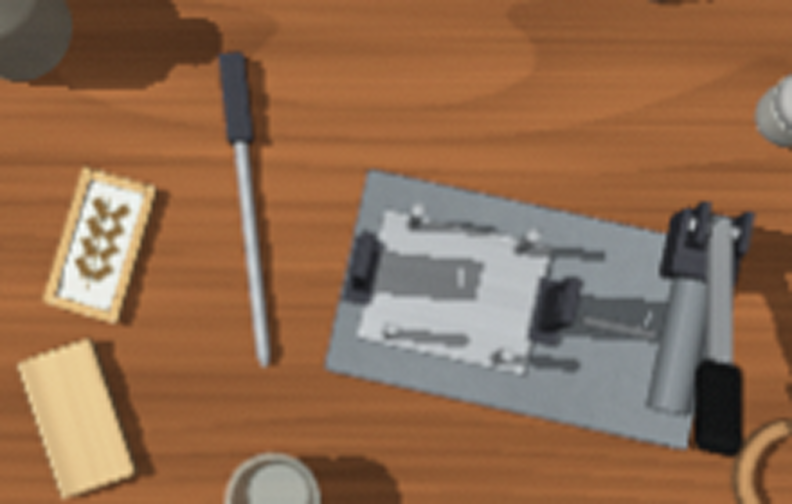

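Run:
```python
from h import *
from scipy.optimize import least_squares
c=load('top0')
crop=np.array([[370,170],[328,368],[688,447], [387,211],[551,259],[358,338],[525,374], [365,240],[560,286]],float)
uv=crop/3.6+[190,120]-0.5+.14
mod=np.array([[80,85,14],[-80,85,14],[-80,-200,14],[50,65,20],[50,-65,20],[-50,65,20],[-50,-65,20]])/1000
def T(p):
    C,S=np.cos(p[2]),np.sin(p[2]);return lambda M:np.c_[p[0]+C*M[:,0]-S*M[:,1],p[1]+S*M[:,0]+C*M[:,1],M[:,2]]
r=least_squares(lambda p:(w2px(c,T(p)(mod))-uv[:7]).ravel(),[.56,-.15,-.2],loss='soft_l1')
print(r.x,r.fun.reshape(-1,2).round(2).tolist())
lug=np.array([[x,y,.139] for y in(.067,.077,-.067,-.077) for x in(.016,-.016)])
print(((w2px(c,T(r.x)(lug))-[190,120])*3.6).round().tolist())
```

```text
[ 0.5506049  -0.13441998 -0.20112908] [[-0.22, -0.34], [-0.83, 0.8], [0.18, 0.9], [-0.13, -0.07], [0.43, -3.45], [0.24, -0.02], [0.17, 0.06]]
[[377.0, 233.0], [367.0, 279.0], [363.0, 230.0], [353.0, 276.0], [570.0, 275.0], [560.0, 321.0], [584.0, 278.0], [574.0, 324.0]]
```

```bash
cat >> h.py <<'E'
PX,PY,PW=0.5506,-0.1344,-0.2011
def P(x,y,z):
    C,S=np.cos(PW),np.sin(PW);return np.array([PX+C*x-S*y,PY+S*x+C*y,z])
def down(t):
    from scipy.spatial.transform import Rotation as R
    return R.from_matrix(np.array([[-np.sin(t),np.cos(t),0],[np.cos(t),np.sin(t),0],[0,0,-1.]]).T).as_quat()
def best(p,t):
    o=[]
    for a in (t,t+np.pi):
        q=kinematics.solve_ik(list(p),list(down(a)))
        if q is not None: o.append((abs(q[5]),a,q))
    return min(o,key=lambda v:v[0])[1]
def st(m=''):
    o=get_obs();print(m,'t%.1f'%o['time_s'],np.round(o['position'],4),'w%.4f'%o['gripper_width'],'gf%.1f'%o['grip_force'],'F',np.round(o['wrist_force'],1));return o
E
python3 - <<'E'
from h import *
print(bot.tcp_to_tips)
hand.move_gripper(.06); print(bot.tcp_to_tips)
p=[.52,.30,.06]; t=best(p,np.pi/2); print(t)
bot.reach(p,down(t)); o=st(); f0=o['wrist_force'][2]
z=.035; bot.servo_line([p[0],p[1],z],velocity=.1)
while z>.004:
    z-=.002; bot.servo_line([p[0],p[1],z],velocity=.03)
    if get_obs()['wrist_force'][2]-f0>3: break
st('contact'); bot.servo_line([p[0],p[1],.06]); hand.move_gripper(.085); print(bot.tcp_to_tips); st()
E
```

```text
0.017
0.017
1.5707963267948966
 t3.7 [0.5204 0.2994 0.0601] w0.0596 gf0.0 F [-0.9 -0.1  0.2]
contact t7.1 [0.5202 0.3001 0.0119] w0.0599 gf5.7 F [-3.3 -1.6 11.8]
0.017
 t8.0 [0.5197 0.2998 0.0593] w0.0853 gf0.0 F [-0.4  0.2  0.4]
```

```bash
cat > pp.py <<'E'
from seg import *
def find(near,zt):
    c=snap('top'); L=[r for r in rects(c,light(c),zt,(100,122)) if 52<r[3]<70]
    L.sort(key=lambda r:np.hypot(r[0]-near[0],r[1]-near[1])); return L[0]
def pickplace(x,y,a,zpick,zplace):
    hand.move_gripper(.085)
    t=best([x,y,.2],a+np.pi/2)
    bot.reach([x,y,.12],down(t)); bot.servo_line([x,y,zpick],velocity=.12)
    hand.move_gripper(.05,60); st('gripped')
    bot.servo_line([x,y,.22],velocity=.25)
    o=st('lifted'); assert .055<o['gripper_width']<.066,'lost'
    # turn the grasp the short way to the press axis
    t2=best(P(0,0,.22),PW)
    bot.reach(P(0,0,.22),down(t2)); st('over')
    bot.servo_line(P(0,0,zplace+.03),velocity=.15)
    o=st('in'); assert .055<o['gripper_width']<.066,'lost'
    bot.servo_line(P(0,0,zplace),velocity=.05); st('down')
    hand.move_gripper(.085); bot.servo_line(P(0,0,.24),velocity=.25); st('away')
E
python3 - <<'E'
from pp import *
pickplace(.4298,.4039,-.009,.018,.046)
c=snap('top','top1'); w=snap('wrist','w1')
for r in rects(c,light(c),.014,(90,135)): print(r)
i=np.vstack([c['frame'][100:270,60:440]]);i=cv2.resize(i,None,fx=2,fy=2)
j=cv2.resize(w['frame'],None,fx=.6,fy=.6); o=np.zeros((340+252,760,3),np.uint8);o[:340]=i;o[340:,:336]=j
cv2.imwrite('pics/v1.png',o[:,:,::-1])
E
```

```text
gripped t10.2 [0.4302 0.4044 0.0192] w0.0579 gf63.6 F [-1.1 -0.2  6.9]
lifted t11.2 [0.4291 0.4032 0.2187] w0.0580 gf64.2 F [ 0.9 -0.8 -1.1]
over t13.2 [ 0.5508 -0.1336  0.22  ] w0.0578 gf64.2 F [ 0.2 -0.4 -0.8]
in t14.3 [ 0.5513 -0.1345  0.0768] w0.0580 gf64.2 F [ 0.8 -0.3 -1.3]
down t15.0 [ 0.5506 -0.1344  0.0459] w0.0580 gf64.2 F [-0.1 -0.4 -0.5]
away t16.4 [ 0.5498 -0.1342  0.2387] w0.0850 gf0.0 F [ 0.2  0.7 -1.3]
(0.3276, 0.7615, 120, 46, np.float64(0.029), [7.0, 274.0])
(0.4472, 0.2732, 112, 61, np.float64(-0.085), [170.0, 236.0])
(0.4499, 0.1579, 113, 60, np.float64(0.345), [210.0, 236.0])
(0.5851, 0.142, 112, 60, np.float64(-0.27), [217.0, 187.0])
```

View pics/v1.png

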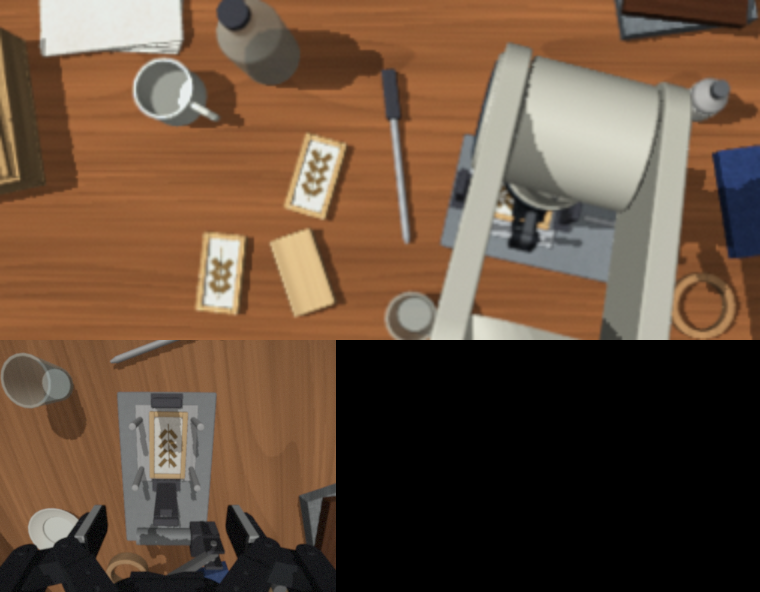

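The frame lies flat between the posts: in the wrist view it is centred at (168,445), between posts at about x 137 and 200. I'll do the other two next.

Run:
```python
from pp import *
for n,near in ((1,(.4472,.2732)),(2,(.585,.142))):
    r=find(near,.014); print(r); assert np.hypot(r[0]-near[0],r[1]-near[1])<.08
    pickplace(r[0],r[1],r[4],.018,.041+.014*n)
c=snap('top','top2'); w=snap('wrist','w2')
for r in rects(c,light(c),.014,(90,135)): print(r)
```

```text
(0.447, 0.2733, 112, 61, np.float64(-0.085), [170.0, 236.0])
gripped t19.7 [0.4474 0.2736 0.0192] w0.0578 gf62.7 F [-2.2 -1.7 10.8]
lifted t20.7 [0.4463 0.2729 0.2189] w0.0573 gf64.2 F [-0.8 -0.6 -1.8]
over t22.2 [ 0.5506 -0.1335  0.2198] w0.0577 gf64.2 F [-0.   0.1 -0.8]
in t23.3 [ 0.5513 -0.1344  0.0858] w0.0577 gf64.2 F [-0.  -0.5 -1.3]
down t24.0 [ 0.5506 -0.1344  0.0549] w0.0581 gf64.2 F [-0.  -0.4 -0.5]
away t25.3 [ 0.5498 -0.1342  0.2388] w0.0852 gf0.0 F [-0.7 -0.  -0.4]
(0.5851, 0.142, 112, 60, np.float64(-0.27), [217.0, 187.0])
gripped t28.1 [0.5857 0.1422 0.0193] w0.0579 gf63.7 F [-1.8 -0.4  7.5]
lifted t29.1 [0.5842 0.1418 0.2187] w0.0583 gf64.2 F [-0.9 -0.6 -2.3]
over t30.1 [ 0.5505 -0.1338  0.2192] w0.0579 gf64.2 F [ 1.  -0.1 -1.2]
in t31.1 [ 0.5513 -0.1343  0.0997] w0.0581 gf64.2 F [ 0.   0.5 -1.7]
down t31.9 [ 0.5507 -0.1344  0.0689] w0.0581 gf64.2 F [ 0.6  0.  -1.7]
away t33.1 [ 0.5498 -0.1342  0.2388] w0.0849 gf0.0 F [-0.3 -0.3 -0.6]
(0.3276, 0.7615, 120, 46, np.float64(0.029), [7.0, 274.0])
(0.4499, 0.1579, 113, 60, np.float64(0.345), [210.0, 236.0])
```

View pics/w2.png

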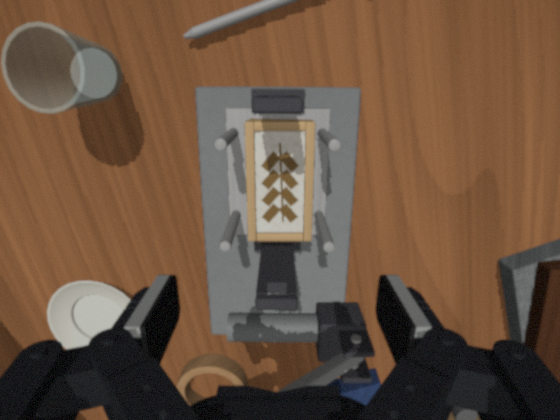

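The pile of three sits squarely, with its top face spanning (246,121)–(314,241). All four posts are clear of it, and the base plate's left corners are at (196,88) and (360,88). Next I'll re-check the press pose from this view and place the block.

```bash
cat > fitp.py <<'E'
from h import *
from scipy.optimize import least_squares
c=load('w2')
uv=np.array([[196.,88],[360,88],[211,334],[227,108],[329,108]])
mod=np.array([[-80,85,14],[80,85,14],[-80,-200,14],[-50,65,20],[50,65,20]])/1000
def T(p):
    C,S=np.cos(p[2]),np.sin(p[2]);return lambda M:np.c_[p[0]+C*M[:,0]-S*M[:,1],p[1]+S*M[:,0]+C*M[:,1],M[:,2]]
r=least_squares(lambda p:(w2px(c,T(p)(mod))-uv).ravel(),[PX,PY,PW],loss='soft_l1')
print(r.x,r.fun.reshape(-1,2).round(1).tolist())
lug=np.array([[x,y,.139] for y in(.067,.077,-.067,-.077) for x in(-.016,.016)])
for p in ([PX,PY,PW],r.x): print(w2px(c,T(p)(lug)).round().tolist()); print('pile',w2px(c,T(p)(np.array([[-.03,.055,.062],[.03,-.055,.062]]))).round(),'posts',w2px(c,T(p)(np.array([[a*.043,b*.042,.1] for a in(-1,1) for b in (1,-1)]))).round().tolist())
E
python3 fitp.py
python3 - <<'E'
from pp import *
near=(.45,.158); r=find(near,.02); print(r); assert np.hypot(r[0]-near[0],r[1]-near[1])<.08
pickplace(r[0],r[1],r[4],.021,.062+.021+.003)
snap('wrist','w3'); snap('top','top3')
E
```

```text
[ 0.5487949  -0.13186278 -0.20591419] [[-1.8, -1.4], [1.8, -0.6], [0.0, 0.9], [-1.6, 0.4], [1.4, 0.9]]
[[255.0, 118.0], [306.0, 118.0], [255.0, 101.0], [307.0, 101.0], [259.0, 302.0], [302.0, 302.0], [259.0, 313.0], [301.0, 313.0]]
pile [[245. 126.]
 [312. 245.]] posts [[223.0, 148.0], [228.0, 249.0], [337.0, 148.0], [332.0, 249.0]]
[[252.0, 114.0], [303.0, 114.0], [252.0, 97.0], [304.0, 98.0], [255.0, 299.0], [298.0, 300.0], [256.0, 311.0], [298.0, 311.0]]
pile [[242. 123.]
 [309. 243.]] posts [[221.0, 145.0], [225.0, 247.0], [335.0, 145.0], [329.0, 247.0]]
(0.45, 0.1567, 112, 60, np.float64(0.345), [210.0, 236.0])
gripped t36.2 [0.4505 0.1568 0.0221] w0.0582 gf62.8 F [-1.8 -1.4 10.1]
lifted t37.2 [0.4492 0.1564 0.2189] w0.0580 gf64.3 F [-0.4  1.3 -2.3]
over t38.6 [ 0.5502 -0.1338  0.2193] w0.0584 gf64.3 F [ 0.5 -0.  -2.3]
in t39.4 [ 0.5512 -0.1344  0.1167] w0.0585 gf64.3 F [-0.2 -0.1 -1. ]
down t40.2 [ 0.5507 -0.1344  0.0859] w0.0586 gf64.3 F [-0.2 -0.2 -1.2]
away t41.4 [ 0.5499 -0.1342  0.2389] w0.0849 gf0.0 F [-0.2  0.5  0.2]
```

View pics/w3.png

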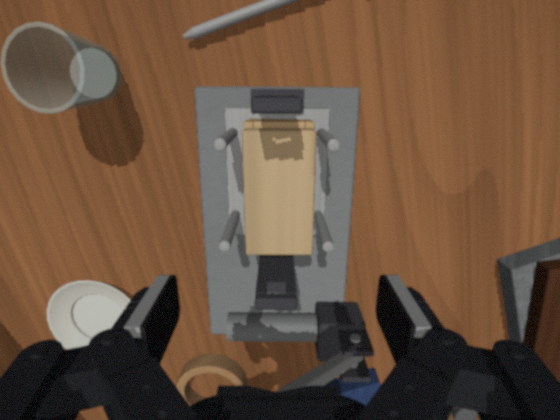

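The block lies square on the pile, spanning (243,120)–(316,255). Lug tops are centred at (278,97) and (277,305), which puts the eye line about 2 mm towards press −x of my first pose, so I'll use the wrist fit for the lugs. Next I'll pick the rod and look along it before inserting.

Run:
```python
from h import *
from scipy.spatial.transform import Rotation as R
o=get_obs(); c=load('w3');V=c['view'];cam=-V[:3,:3].T@V[:3,3]
Rt=R.from_quat(o['orientation']).as_matrix()
print('cam in tool',(Rt.T@(cam-o['position'])).round(3),'look',(Rt.T@V[2,:3]).round(2))
c=load('top3');f=c['frame'];hsv=cv2.cvtColor(f,cv2.COLOR_RGB2HSV)
m=(hsv[...,1]<75)&(hsv[...,2]>30);m[:130]=0;m[240:]=0;m[:,:235]=0;m[:,275:]=0
n,l,s,_=cv2.connectedComponentsWithStats(m.astype(np.uint8)); k=1+s[1:,4].argmax(); v,u=np.nonzero(l==k)
W=px2w(c,np.c_[u,v],.01)[:,:2]; mu=W.mean(0); d=np.linalg.svd(W-mu)[2][0]; d*=-np.sign(d[0]); s_=(W-mu)@d
print('rod',mu,d,np.arctan2(d[1],d[0]),s_.min(),s_.max(),'len',np.ptp(s_))
H=mu+d*(s_.min()+.035); print('handle',H)
phi=np.arctan2(d[1],d[0]); 
for a in (phi,phi+np.pi):
  for p,da in ((np.r_[H,.019],a),(np.r_[H,.25],a),(P(0,.312,.25),a+(PW-np.pi/2-phi)),(P(0,.312,.131),a+(PW-np.pi/2-phi)),(P(0,.117,.131),a+(PW-np.pi/2-phi))):
    q=kinematics.solve_ik(list(p),list(down(da-np.pi/2))) # tool x along da
    print(a.round(2),None if q is None else np.round(q,2))
print(px2w(c,[[188,128],[176,107]],[0.05,.2]))
```

```text
cam in tool [ 0.083 -0.    -0.127] look [-0.32  0.    0.95]
rod [0.62866621 0.02872439] [-0.99224363 -0.12430836] -3.01696189452807 -0.10844651805824826 0.13644393399390423 len 0.24489045205215249
handle [0.70154305 0.0378544 ]
-3.02 [ 0.05  0.72  1.58 -0.    0.83 -1.64]
-3.02 [ 0.05  0.47  1.45 -0.    1.22 -1.64]
-3.02 [ 0.27  0.37  1.61 -0.    1.17 -2.67]
-3.02 [ 0.27  0.5   1.7  -0.    0.94 -2.67]
-3.02 [-0.04  0.41  1.84 -0.    0.89 -2.98]
0.12 [ 0.05  0.72  1.58 -0.    0.83  1.5 ]
0.12 [ 0.05  0.47  1.45 -0.    1.22  1.5 ]
0.12 [ 0.27  0.37  1.61 -0.    1.17  0.47]
0.12 [ 0.27  0.5   1.7  -0.    0.94  0.47]
0.12 [-0.04  0.41  1.84 -0.    0.89  0.16]
[[0.7440954  0.21998277 0.05      ]
 [0.75396628 0.21113121 0.2       ]]
```

Run:
```python
from h import *
phi=-3.017; H=np.array([.7015,.0379])
t=phi-np.pi/2
hand.move_gripper(.05)
bot.reach([*H,.12],down(t)); bot.servo_line([*H,.019],velocity=.12)
hand.move_gripper(.01,100); st('grip')
bot.servo_line([*H,.25],velocity=.2); bot.dwell(.3); o=st('lift')
c=snap('wrist','w4')
A=np.array(o['position']); d=np.array([np.cos(phi),np.sin(phi),0])
print(w2px(c,[A+d*s-[0,0,.009] for s in (.035,.06,.1,.13)]).round(1).tolist())
```

```text
grip t44.7 [0.7021 0.0379 0.0203] w0.0177 gf98.7 F [-1.7 -0.3  5.2]
lift t46.3 [0.7013 0.0379 0.2493] w0.0179 gf97.8 F [-1.   0.3 -1.2]
[[274.6, 211.8], [274.5, 150.8], [274.2, 38.8], [273.9, -56.7]]
```

View pics/w4.png

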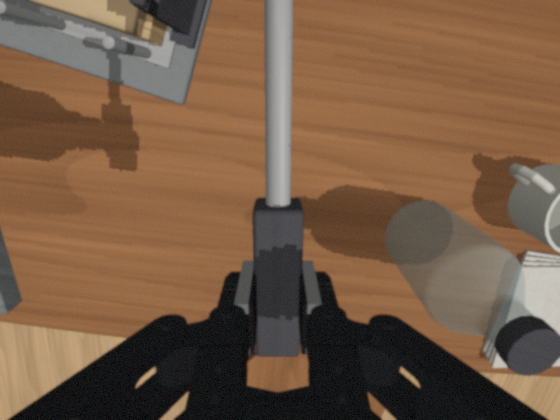

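The rod is held square. The shaft is straight up the picture at column 278.5–279 and the shoulder is at row 203. The shaft should appear at 274.5, so the wrist camera has a bias of about 1.6 mm, and the pile reference agrees. I'll correct the eye line for that and bring the tip up to the left eye.

```bash
cat >> h.py <<'E'
PX2,PY2,PW2=.5475,-.1316,-.206
def Q(x,y,z):
    C,S=np.cos(PW2),np.sin(PW2);return np.array([PX2+C*x-S*y,PY2+S*x+C*y,z])
def inQ(p):
    C,S=np.cos(PW2),np.sin(PW2);a,b=p[0]-PX2,p[1]-PY2;return np.array([C*a+S*b,-S*a+C*b,p[2]])
TR=down(PW2-np.pi)   # tool x along press -y
E
python3 - <<'E'
from h import *
bot.reach(Q(0,.312,.25),TR); st('over')
bot.servo_line(Q(0,.312,.132),velocity=.15); bot.dwell(.4)
o=get_obs(); print(inQ(o['position']),o['orientation'],TR,o['joint_pos'][5],o['gripper_width'],o['wrist_force'])
a=snap('scene','s5'); b=snap('top','t5')
p=w2px(a,[Q(0,.072,.122)])[0]; q=w2px(b,[Q(0,.072,.122)])[0]; print(p,q)
def cr(f,p,w,h,k):
    x,y=int(p[0])-w//2,int(p[1])-h//2; x=max(x,0);y=max(y,0); print('crop',x,y,k); return cv2.resize(f[y:y+h,x:x+w],None,fx=k,fy=k,interpolation=cv2.INTER_CUBIC)
o=np.vstack([cr(a['frame'],p,130,48,6),cr(b['frame'],q,130,48,6)])
cv2.imwrite('pics/v5.png',o[:,:,::-1])
print(w2px(a,[Q(0,y,.122) for y in (.10,.14,.18)]),w2px(b,[Q(0,y,.122) for y in (.10,.14,.18)]))
E
```

```text
over t47.3 [0.6117 0.1735 0.2502] w0.0178 gf97.8 F [ 0.3 -0.3 -3.4]
[1.46201062e-04 3.12125140e-01 1.32426971e-01] [-6.30672430e-01  7.76049079e-01 -1.35134215e-04  3.08229892e-04] [-0.63065596  0.77606254  0.          0.        ] -2.6609225988209095 0.01766985477318178 [-0.49070959 -0.4132643  -1.93687362]
[269.53421111 215.88224236] [290.09252061 192.44125657]
crop 204 191 6
crop 225 168 6
[[276.01672259 219.85995737]
 [285.53151932 225.6965126 ]
 [295.35426081 231.71972953]] [[279.13400033 190.0205395 ]
 [263.51920804 186.57685462]
 [247.96319527 183.15268239]]
```

View pics/v5.png

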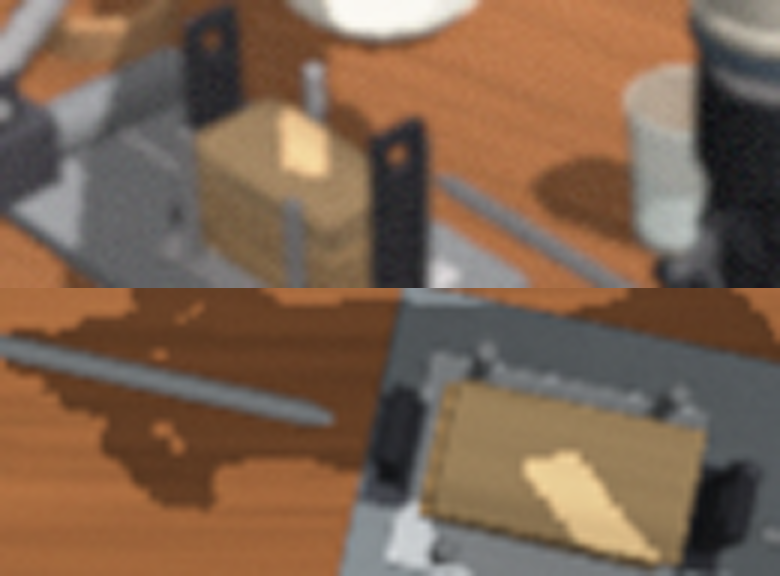

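In the scene half, the rod tip at (443,182) lies on the line through both eyes, (212,40) and (398,155). The top half agrees to about 1 camera pixel, so I'll insert it step by step, watching the wrist force.

```bash
cat > ins.py <<'E'
from h import *
import sys
def insert(y0,y1,dx=0,dz=0,lim=6,step=.008):
    f0=np.array(get_obs()['wrist_force']); y=y0
    while y>y1+1e-6:
        y=max(y-step,y1); bot.servo_line(Q(dx,y,.132+dz),ori=TR,velocity=.06)
        o=get_obs(); f=np.array(o['wrist_force'])-f0; f=inQ(np.r_[PX2+f[0],PY2+f[1],f[2]])
        if np.abs(f).max()>2.5: print('y%.3f'%y,'F press',f.round(1),'w%.4f'%o['gripper_width'])
        if np.abs(f).max()>lim: print('STOP'); break
    st(); return y
E
python3 - <<'E'
from ins import *
insert(.312,.119)
E
```

```text
t55.8 [ 0.5719 -0.0151  0.132 ] w0.0173 gf97.9 F [-0.1  0.1 -1.9]
```

Run:
```python
from h import *
a=snap('scene','s6'); w=snap('wrist','w6')
p=w2px(a,[Q(0,.03,.11)])[0].astype(int)
i=cv2.resize(a['frame'][p[1]-35:p[1]+35,p[0]-66:p[0]+67],(760,400),interpolation=cv2.INTER_CUBIC)
j=cv2.resize(w['frame'][:300],None,fx=.6,fy=.6)
o=np.zeros((580,760,3),np.uint8);o[:400]=i;o[400:,:336]=j;cv2.imwrite('pics/v6.png',o[:,:,::-1])
```

```text
(no output)
```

View pics/v6.png

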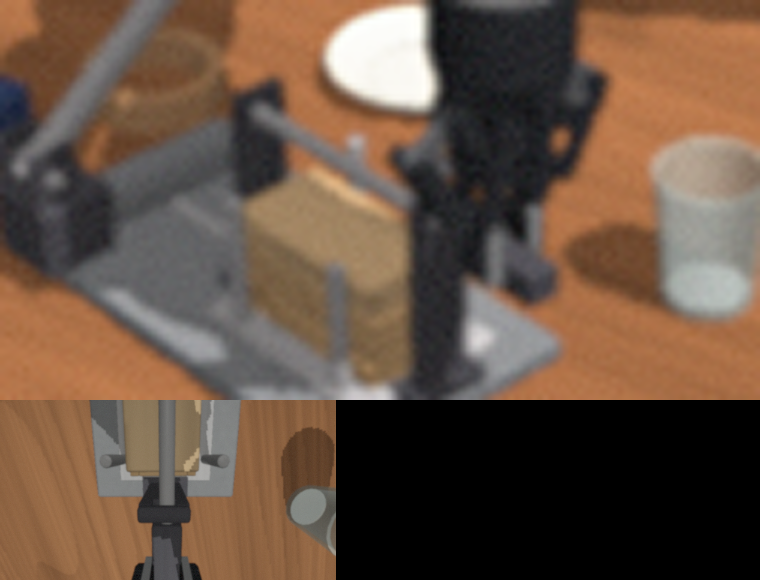

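The rod runs through both eyes, above the block: from the right lug at (255,108) to the left lug at (440,220). The wrist view shows the handle nearly at the left lug. I'll seat it gently, release it and retreat.

Run:
```python
from ins import *
y=insert(.119,.108,lim=5,step=.002)
hand.move_gripper(.045,100); bot.servo_line(Q(0,y,.30),velocity=.2); bot.dwell(.2); st()
w=snap('wrist','w7'); a=snap('scene','s7')
p=w2px(a,[Q(0,.03,.11)])[0].astype(int)
i=cv2.resize(a['frame'][p[1]-30:p[1]+30,p[0]-66:p[0]+67],(760,343),interpolation=cv2.INTER_CUBIC)
j=cv2.resize(w['frame'],None,fx=.57,fy=.57)
o=np.zeros((343+j.shape[0],760,3),np.uint8);o[:343]=i;o[343:,:j.shape[1]]=j;cv2.imwrite('pics/v7.png',o[:,:,::-1])
```

```text
y0.113 F press [-0.2 11.4 -1.4] w0.0180
STOP
 t56.6 [ 0.5711 -0.0192  0.1321] w0.0180 gf97.9 F [ 1.6 11.1 -2.7]
 t58.2 [ 0.5701 -0.021   0.2987] w0.0452 gf0.0 F [ 0.7 -0.1  0.3]
```

View pics/v7.png

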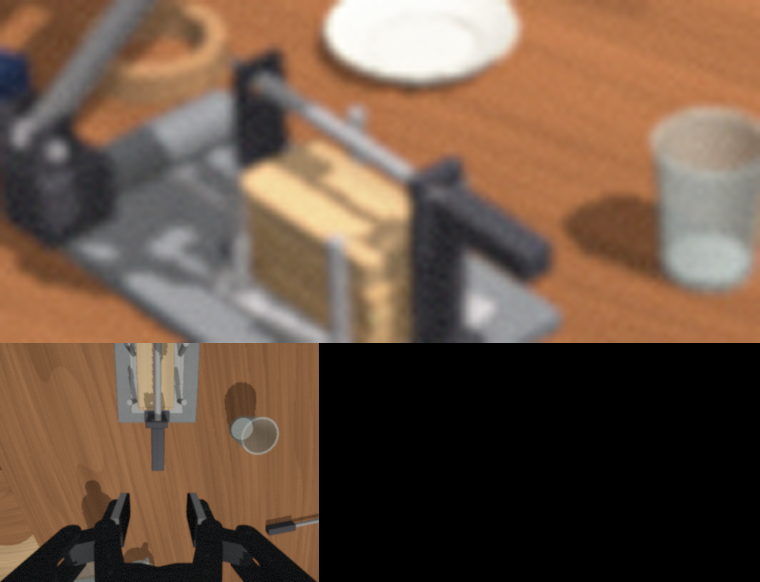

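The rod is seated: the handle butts against the left lug at (445,185) and the shaft goes through to the right lug, with the pile still square below. Now I'll pump the lever.

```bash
cat > pump.py <<'E'
from h import *
def tip(a,up=0):
    x=.08-.165*np.cos(a)+.009*np.sin(a); z=.075+.165*np.sin(a)+.009*np.cos(a)
    return Q(x,-.175,z+.017+up)
def stroke():
    for a in (.45,.25,.1): bot.servo_line(tip(a),velocity=.12)
    st('a.1'); b=.1; up=0.
    while True:
        b-=.03
        if b>=0: p=tip(b)
        else: up-=.0015; p=tip(0,up)
        bot.servo_line(p,velocity=.06); f=get_obs()['wrist_force'][2]
        if f>25 or up<-.006: break
    bot.dwell(.1); st('bottom')
    for a in (.2,.4,.65): bot.servo_line(tip(a),velocity=.12)
    bot.servo_line(tip(.65,.045),velocity=.15); bot.dwell(.5); st('top')
E
python3 - <<'E'
from pump import *
hand.move_gripper(0,40)
s=tip(.65,.045); t=best(s,PW2); bot.reach(s+[0,0,.05],down(t)); bot.servo_line(s,velocity=.15); st('start')
stroke()
E
```

```text
start t61.5 [ 0.4669 -0.2934  0.2442] w0.0003 gf0.0 F [ 0.7 -0.1  1.3]
a.1 t63.1 [ 0.4312 -0.2864  0.1186] w-0.0002 gf3.9 F [ 1.3 -0.5  7.6]
bottom t64.7 [ 0.4296 -0.2861  0.0999] w0.0001 gf16.9 F [-6.3  4.4 34. ]
top t67.0 [ 0.4667 -0.2935  0.2438] w0.0002 gf0.0 F [ 0.2  0.6 -0. ]
```

Run:
```python
from pump import *
stroke(); stroke()
p=get_obs()['position']; bot.servo_line([p[0],p[1],.36],velocity=.2)
bot.reach([.255,-.57,.30],down(best([.255,-.57,.30],0.))); bot.dwell(.3); st('parked')
a=snap('scene','s8'); b=snap('top','t8')
i=cv2.resize(a['frame'][150:270,170:350],(540,360),interpolation=cv2.INTER_CUBIC)
j=cv2.resize(b['frame'][150:260,270:420],(300,220),interpolation=cv2.INTER_CUBIC)
o=np.zeros((360+220,540,3),np.uint8);o[:360]=i;o[360:,:300]=j;cv2.imwrite('pics/v8.png',o[:,:,::-1])
```

```text
a.1 t68.6 [ 0.4311 -0.2863  0.1185] w0.0000 gf3.9 F [0.7 0.  7.7]
bottom t70.2 [ 0.4294 -0.286   0.0999] w0.0003 gf17.3 F [-7.5  5.3 34.3]
top t72.5 [ 0.4667 -0.2935  0.2438] w-0.0002 gf0.0 F [ 0.4 -1.1  0.8]
a.1 t74.1 [ 0.4311 -0.2863  0.1185] w0.0001 gf3.9 F [1.2 0.9 7.6]
bottom t75.7 [ 0.4294 -0.286   0.0999] w-0.0002 gf17.3 F [-6.9  5.4 34.4]
top t78.0 [ 0.4667 -0.2935  0.2438] w0.0000 gf0.0 F [ 1.3 -0.5  0.1]
parked t80.3 [ 0.2557 -0.5697  0.3002] w-0.0002 gf0.0 F [0.4 0.5 0.3]
```

View pics/v8.png

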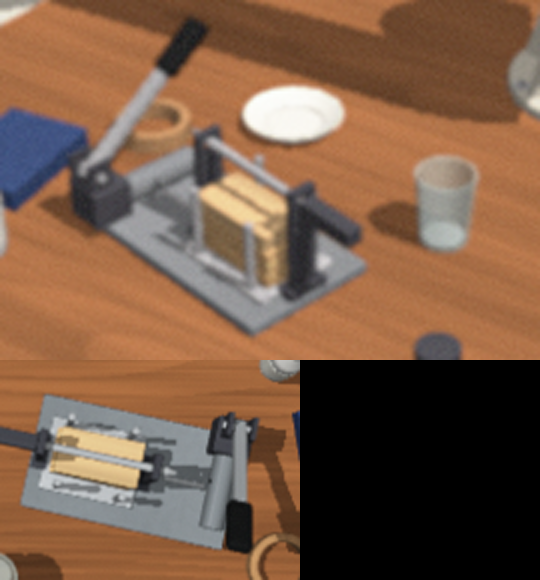

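The lever is up, with its grip at (185,45). The rod is through both lugs with its handle against the left one, and the pile and block sit square between the posts. The tape, dish, book and tumbler look undisturbed, so I'm handing in.

```bash
python3 -c "
from h import *
print(hand_in())"
```

```text
the job is handed in; nothing more can be done
None
```

I handed the job in after about 80 s of robot time: the three frames that were present and the block are piled in the press, the rod is locked through both eyes up to its handle, and the lever got three full strokes and is back up; no verdict came back.

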